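# Take down a small glue-up under its weight

### The arm

A 6-joint arm with a two-finger parallel gripper is mounted at the origin on a cart in front of the work surface, level with it; the furniture and walls round the work are solid. World frame = base frame: x ahead of the robot, y to its left, z up, the work surface at z = 0. Lengths are in m, angles in rad, forces in N, time in s.
With the tool pointing down it reaches from about 0.225 to 0.875 m from the base axis. Payload 3.4 kg.
Tool frame: the origin (TCP) lies on the centre line of the jaws, within the pads' length; the fingertips stand 14 mm ahead of it and the grasp point (between the pads) lies 5 mm behind it; z points along the fingers, y is the line along which they close (so a half turn about z gives the same grasp; the last joint's range is limited). The gripper opens to 85 mm and grips with 20 to 120 N. Pads are 22 mm wide; open, the fingers measure 114 mm over their backs; the gripper's body (76 mm by 85 mm) begins 54 mm behind the grasp point. The pads swing forward as they close: fully open they stand 13 mm farther back than shut.
Start: joints at [1.07, 0.276, 1.505, -0, 1.361, -0.121], TCP at [0.213, 0.534, 0.245] pointing down, gripper open.
Joint ranges: [-2.89, 2.89], [-0.75, 2.08], [0.22, 2.7], [-1.18, 4.32], [0.11, 2.71], [-2.7, 2.7]. Speed limits (rad/s): [2.57, 2.57, 3.14, 3.14, 3.14, 3.14].

### API

Orientations are given as a unit quaternion [w, x, y, z].
In Python, from rig import manip, eyes gives the robot as it stands.
- The arm moves only by the shell command python3 -m creep 'ROWS' [FORCE]. ROWS is JSON, a list of rows, each a list of 5 numbers: the opening, from 0 (shut) to 1 (fully open), then the shift along the tool's x, y, z normalised to -1 to 1, where 1 is 0.5 m, then the turn about the tool's z normalised to -1 to 1, where 1 is 360 degrees. In form: [[fingers, dx, dy, dz, spin], ...]. A call has 1 to 10 rows; each row is the pose to reach, as a shift and turn from the pose commanded when the call began, along the tool's axes at that moment, turning the shorter way round; what a row does not reach only later rows make up. A row lasts 1/10 s, in which the tool goes at most 50 mm and 8.59 degrees, less where a joint would pass 70% of its speed; a pose out of reach is approached as far as the arm can. A call with a number of a shift or a turn outside -1 to 1 is refused whole. A call with a gripper value outside its range is refused whole. The fingers move at their own pace and stop on an object; FORCE is the grip in N (left out, the last holds). Time passes only in rows, so rows that repeat a pose let the fingers close. It gives the time, the measured TCP pose, the force, the opening and the grip force at its end, in the units of the state.
- manip.get_state(): the state, without advancing time (a new reading comes with each control period).
- eyes.get_image(name): name is "side" or "top" or "wrist"; returns a dict with "frame" (420x560x3 uint8, red, green, blue), "fx", "fy", "cx", "cy" (pixels), "k1" (the pictures are not rectified: a ray, as slopes to the right and down, at radius r is drawn at 1 + k1 r^2 times it, then the intrinsics apply), "R" (3x3) and "t" (3): a world point X has camera coordinates R X + t. Camera axes: x right, y down, z forward; pixel columns grow to the right and rows downward; lengths in m; the calibration is good to about 2 mm. A picture is of the moment at which its call begins. There is no depth.
- manip.sign_off(): hands the job in; it is judged then, once.
Trained networks look in the newest picture that a camera, given by its name, has taken for a name from the list of things; names that differ only in an ending like _2 or _b are one class to them, and where a whole thing is asked for, a point or a joint stands for the part that bears it (a point fixed in the world has none). Each returns a list of dicts, best first, with "confidence" (0 to 1); they miss things now and then, are a little off and sometimes report something else, mostly with a low value. They report only what shows in the picture. A call takes as long as a camera call. They do not tell look-alikes from the thing itself.
- eyes.regions_of(camera, label): "mask" (420x560 bool, what is visible of it) and "bbox" ([left, top, right, bottom] in pixels, round what is visible of it).
- eyes.place_of(camera, label): "centre" ([column, row] in pixels: a listed point, or the origin of a listed thing).
The state is a dict: "clock": time; "qpos": joint angles; "qd": joint speeds; "effort": joint torques, N m; "position": TCP position; "ee_rot": TCP orientation; "contact_force": force on the tool from outside, world axes, zero at the start; "moment": the same for the moment, N m; "width": finger opening in m; "gripper_force": force on a finger pad.
Only numpy, scipy, OpenCV 4.12 (cv2) and the standard library are available. Lean on these libraries where they do the work, as an engineer would, in place of code of your own. Each camera call takes 0.05 s, during which the arm holds its last target. There are 200 camera calls.

### The job

The glue in the two laminated blanks has set, so take the weighted stack down from the top: first stand the screw jar upright in its shallow tray, next lay the wooden caul (the bar across the blanks) down into the notches of its two-saddle rack, and only then lay each blank flat on the bearers of the drying cradle that fits it, inside the dowel pins: the dark narrow blank in the long cradle, the pale wide one in the wide cradle. Set everything down gently, never dropping it or tipping the jar over, and leave the glue bottle and the sanding block where they stand.

Things in the scene. Friction and masses are not known exactly. Their poses are not given: they have to be found in the camera images.
- screw_jar: Amber jar of screws with a black lid, used as the weight on top of the stack. Round, 62 mm diameter, 84 mm tall (the lid, 59 mm diameter, is the top 14 mm), about 0.3 kg. Origin at the centre of its underside, z up its axis; its yaw does not matter. At the start it stands on the caul, its underside 50 mm above the bench.
- caul: Plain pale wooden bar, 40 mm wide (its x), 105 mm long (its y), 18 mm thick; origin at the centre of its underside. At the start it lies loose across both blanks, at right angles to them, under the jar; its underside is 32 mm above the bench.
- walnut_blank: Narrow laminated blank, dark-pale-dark layers, dark on top: 104 mm long (its x), 24 mm wide (its y), 20 mm thick, 0.06 kg; origin at the centre of its underside. Starts under the caul on a fixed plywood press board (122 mm along the blanks, 112 mm across, 12 mm thick), beside the other blank with a 26 mm gap; which of them is on which side varies.
- ash_blank: Wide laminated blank, pale-dark-pale layers, so its top looks pale: 80 mm long (its x), 44 mm wide (its y), 20 mm thick; about 0.07 kg; origin at the centre of its underside. At the start it lies under the caul on the same 12 mm press board.
- jar_tray: Jar's target: square dark wooden tray, fixed, 96 mm outside, 18 mm high, walls 7 mm, so 82 mm square inside; its floor is 7 mm above the bench. Four small brass screws lie flat in its corners and are only for show. Origin at the centre of its underside, on the bench; x and y along its sides.
- caul_rack: Caul's target: fixed dark batten (112 mm along its x, 46 mm wide, 8 mm thick) with two U-shaped saddles across it at x = -36 and +36 mm, each 14 mm thick, 78 mm wide. The caul lies centred in both notches, its length along the rack's x. Notch floors 20 mm above the bench, notches 56 mm wide, horns to 36 mm; the 58 mm between the saddles is open for fingers. Origin at the centre of its underside.
- long_cradle: Dark blank's target: fixed drying cradle, plywood base 142 mm (its x) x 62 mm x 8 mm, two cross bearers at x = -30, +30 mm with tops 18 mm above the bench, six 7 mm dowel pins to 36 mm above the bench round a space of 120 x 40 mm: one at the middle of each end, two along each side at x = -40, +40 mm. The blank lies along its x on the bearers. Origin at the centre of its underside.
- wide_cradle: Pale blank's target: fixed drying cradle, plywood base 118 mm (its x) x 82 mm x 8 mm, two cross bearers at x = -27, +27 mm with tops 18 mm above the bench, six 7 mm dowel pins to 36 mm above the bench round a space of 96 x 60 mm: one at the middle of each end, two along each side at x = -28, +28 mm. The blank lies along its x on the bearers. Origin at the centre of its underside.
- glue_bottle: Bystander: yellow squeeze bottle of wood glue with a brown nozzle, 46 mm diameter, 156 mm tall, standing at the right end of the row. Origin at the centre of its underside.
- sanding_block: Bystander: wooden sanding block, 60 x 107 x 30 mm, lying at the left end of the row. Origin at the centre of its underside. (The row runs along the front of the bench, x about 0.48 m. Fixed round it: a model staircase right behind, from x = 0.60 m on, with newel post and handrail up to 0.6 m high, and a broom handle that leans over the bench at y = -0.22 m.)
Not all that is in view belongs to the job. Of the things like the screw_jar, leave any that is red; of the rest the larger one is meant.

How it is judged:
By the outcome, as a careful person would: the job done as asked, in the order asked, and still so for the second after the job is handed in, with the robot touching nothing.
It also fails if it takes over 144 s, if anything falls off the work surface, if the arm or the gripper's body presses on something with over 40 N, if the wrist force passes 120 N, or if a joint passes its speed limit or range.

## Working session

There is one attempt and no reset: what is moved stays moved. The work goes in short steps, Python scripts to look and compute and a shell command to move; the robot and the scene stay as the last step left them, time stands still between calls to the robot, and variables do not carry over. Pictures are saved under pics/ and viewed, at most 18 in all, crops included, and the job is handed in when it is done.

```bash
mkdir -p pics; ls; cat > h.py <<'E'
import numpy as np, cv2
from rig import manip, eyes
def snap(n,f=None):
    im=eyes.get_image(n)
    if f: cv2.imwrite('pics/'+f,im['frame'][:,:,::-1])
    return im
def und(im,p):
    d=np.array([(p[0]-im['cx'])/im['fx'],(p[1]-im['cy'])/im['fy']]); u=d.copy()
    for _ in range(20): u=d/(1+im['k1']*(u@u))
    return u
def ray(im,p):
    R=np.array(im['R']);t=np.array(im['t'])
    d=R.T@np.r_[und(im,p),1]; return -R.T@t,d/np.linalg.norm(d)
def onz(im,p,z):
    c,d=ray(im,p); return c+d*(z-c[2])/d[2]
def proj(im,X):
    c=np.array(im['R'])@np.array(X)+np.array(im['t']); u=c[:2]/c[2]; u=u*(1+im['k1']*(u@u))
    return np.array([u[0]*im['fx']+im['cx'],u[1]*im['fy']+im['cy']])
def tri(obs):
    A=np.zeros((3,3));b=np.zeros(3)
    for im,p in obs:
        c,d=ray(im,p);P=np.eye(3)-np.outer(d,d);A+=P;b+=P@c
    X=np.linalg.solve(A,b)
    return X,max(np.linalg.norm((np.eye(3)-np.outer(ray(i,p)[1],ray(i,p)[1]))@(X-ray(i,p)[0])) for i,p in obs)
E
python3 - <<'E'
from h import *
np.set_printoptions(precision=4,suppress=True)
I={n:snap(n,n+'0.png') for n in('side','top','wrist')}
for n in I: print(n,-np.array(I[n]['R']).T@I[n]['t'],I[n]['fx'],I[n]['k1'])
for l in 'screw_jar caul walnut_blank ash_blank jar_tray caul_rack long_cradle wide_cradle glue_bottle sanding_block'.split():
    for n in('top','side'):
        print(l,n,[(np.round(d['centre'],1).tolist(),round(d['confidence'],2)) for d in eyes.place_of(n,l)[:3]])
print(manip.get_state())
E
```

```text
pics
side [ 0.4341 -1.1447  1.358 ] 543.9945287800796 -0.1734708523731599
top [0.489  0.1001 1.5855] 393.9071769639547 -0.0544791294122382
wrist [0.1516 0.5574 0.3733] 306.2888932429225 -0.06449620755110144
screw_jar top [([333.7, 240.0], 0.74), ([391.3, 177.8], 0.66), ([405.0, 243.6], 0.59)]
screw_jar side [([251.6, 260.4], 0.75), ([256.3, 354.4], 0.66), ([342.7, 332.0], 0.54)]
caul top [([330.3, 238.1], 0.48)]
caul side [([253.5, 265.9], 0.67), ([250.5, 258.4], 0.6)]
walnut_blank top [([319.7, 240.3], 0.45)]
walnut_blank side [([249.9, 259.0], 0.42), ([248.2, 140.2], 0.29)]
ash_blank top [([351.9, 216.2], 0.66), ([336.7, 238.5], 0.53)]
ash_blank side [([255.0, 274.4], 0.63)]
jar_tray top [([296.7, 239.3], 0.96)]
jar_tray side [([247.2, 240.3], 0.58)]
caul_rack top [([231.9, 235.6], 0.8)]
caul_rack side [([241.6, 182.0], 0.59)]
long_cradle top [([197.4, 241.6], 0.61)]
long_cradle side [([238.1, 160.1], 0.64), ([252.3, 276.8], 0.48)]
wide_cradle top [([263.8, 244.8], 0.7)]
wide_cradle side [([243.2, 213.1], 0.71)]
glue_bottle top [([354.0, 213.6], 0.5)]
glue_bottle side []
sanding_block top [([168.8, 226.7], 0.89)]
sanding_block side [([249.2, 137.0], 0.64)]
{'clock': 1.15, 'qpos': array([ 1.07  ,  0.2759,  1.5049,  0.    ,  1.3607, -0.121 ]), 'qd': array([ 0.0006,  0.0005, -0.0006,  0.0004,  0.0025,  0.0002]), 'effort': array([  0.0017, -41.6668, -24.6099,  -0.0004,   0.0002,  -0.    ]), 'position': array([0.2132, 0.5341, 0.2453]), 'ee_rot': array([0.    , 0.1888, 0.982 , 0.0001]), 'contact_force': array([-0.7498, -0.5726, -0.2641]), 'moment': array([-0.0275, -0.0645, -0.0265]), 'gripper_force': 0.0, 'width': 0.08546819133436867}
```

```bash
python3 - <<'E'
import cv2
t=cv2.imread('pics/top0.png');cv2.imwrite('pics/topc.png',cv2.resize(t[180:290,140:420],None,fx=2.85,fy=2.85,interpolation=cv2.INTER_CUBIC))
s=cv2.imread('pics/side0.png');cv2.imwrite('pics/sidec.png',cv2.resize(s[100:400,150:420],None,fx=2,fy=2,interpolation=cv2.INTER_CUBIC))
E
```

```text
(no output)
```

View pics/topc.png

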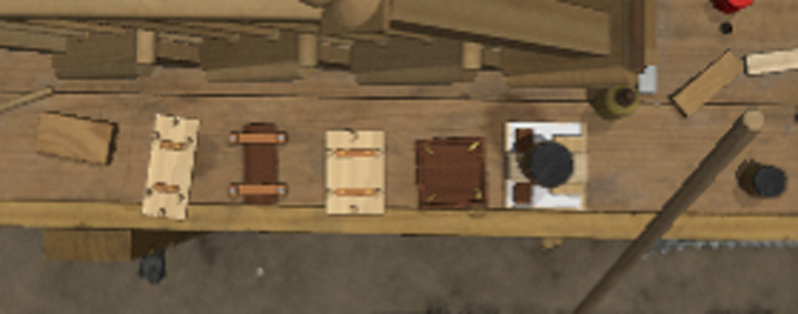

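View pics/sidec.png

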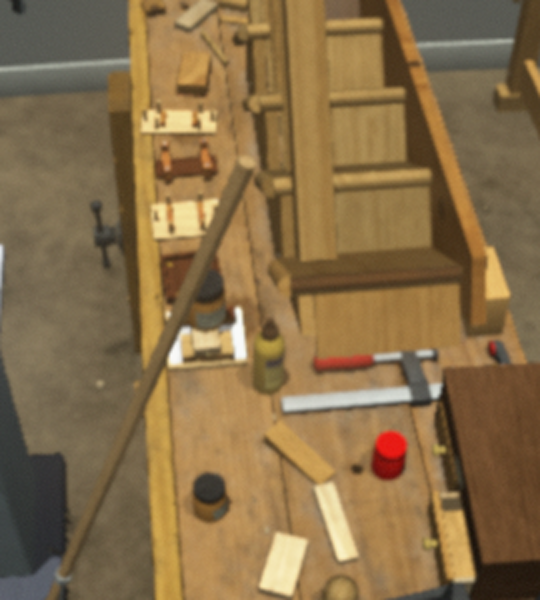

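View pics/top0.png

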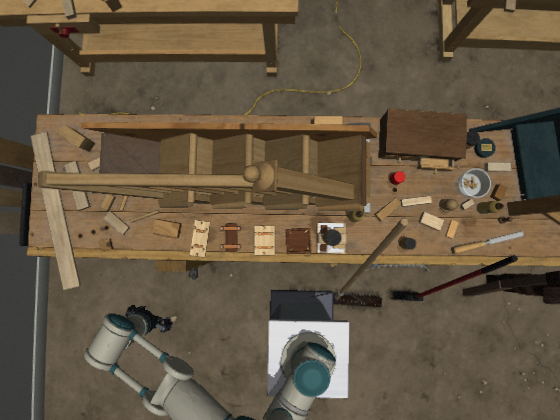

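The stack (jar at about (333,237) in the top view) stands right of the tray (297,239). Next come the wide cradle (264,240), the rack (231,237), the long cradle (200,238) and the sanding block (168,228). The broom handle ends near (405,222), and a look-alike jar stands at (408,243). I'll move the wrist camera over the row for better measurements.

```bash
cat >> h.py <<'E'
from scipy.spatial.transform import Rotation as Ro
def pose():
    s=manip.get_state();q=s['ee_rot'];return np.array(s['position']),Ro.from_quat([q[1],q[2],q[3],q[0]]).as_matrix()
def go(x,y,z,yaw=None,frm=None):
    p,R=pose() if frm is None else frm
    d=R.T@(np.array([x,y,z])-p)/.5
    c=np.degrees(np.arctan2(R[1,0],R[0,0])); sp=0 if yaw is None else -((yaw-c+180)%360-180)
    print('dx,dy,dz,spin',np.round(d,4),round(sp/360,4),'yaw now',round(c,2),'p',np.round(p,4))
E
python3 -c "
from h import *
go(.45,.10,.27,180)"
```

```text
dx,dy,dz,spin [-0.7617 -0.6307 -0.0494] -0.0604 yaw now 158.24 p [0.2132 0.5341 0.2453]
```

```bash
python3 -m creep '[[1,-0.76,-0.63,-0.05,-0.06],[1,-0.76,-0.63,-0.05,-0.06],[1,-0.76,-0.63,-0.05,-0.06],[1,-0.76,-0.63,-0.05,-0.06],[1,-0.76,-0.63,-0.05,-0.06],[1,-0.76,-0.63,-0.05,-0.06],[1,-0.76,-0.63,-0.05,-0.06],[1,-0.76,-0.63,-0.05,-0.06],[1,-0.76,-0.63,-0.05,-0.06],[1,-0.76,-0.63,-0.05,-0.06]]' 40
python3 -m creep '[[1,0,0,0,0],[1,0,0,0,0]]'
python3 - <<'E'
from h import *
np.set_printoptions(precision=4,suppress=True)
w=snap('wrist','w1.png')
print(pose()[0],-np.array(w['R']).T@w['t'],w['R'])
for l in 'screw_jar caul walnut_blank ash_blank jar_tray caul_rack long_cradle wide_cradle glue_bottle sanding_block'.split():
    print(l,[(np.round(d['centre'],1).tolist(),np.round(onz(w,d['centre'],0),3),round(d['confidence'],2)) for d in eyes.place_of('wrist',l)[:3]])
E
```

```text
clock: 2.15
position: [0.45, 0.0986, 0.2708]
ee_rot: [0.001, 0.002, 1.0, 0.0]
contact_force: [1.1, -0.3, -0.3]
width: 0.0851
gripper_force: 0.0
clock: 2.35
position: [0.4497, 0.0996, 0.2702]
ee_rot: [-0.0, 0.003, 1.0, 0.0]
contact_force: [-0.4, 0.3, 0.4]
width: 0.0849
gripper_force: 0.0
[0.449  0.1007 0.2702] [0.3836 0.0991 0.399 ] [[ 0.0059  1.      0.001 ]
 [ 0.9653 -0.006   0.261 ]
 [ 0.261  -0.0006 -0.9653]]
screw_jar [([133.5, 216.5], array([ 0.498, -0.1  ,  0.   ]), 0.89), ([16.7, 348.8], array([ 0.727, -0.338,  0.   ]), 0.57), ([524.6, 198.7], array([0.476, 0.444, 0.   ]), 0.42)]
caul []
walnut_blank [([162.4, 200.9], array([ 0.477, -0.057,  0.   ]), 0.69), ([117.9, 205.6], array([ 0.483, -0.12 ,  0.   ]), 0.26)]
ash_blank [([118.9, 210.3], array([ 0.49, -0.12,  0.  ]), 0.86)]
jar_tray [([236.5, 192.9], array([0.467, 0.044, 0.   ]), 0.95), ([118.6, 207.7], array([ 0.486, -0.12 ,  0.   ]), 0.72)]
caul_rack [([438.9, 202.4], array([0.481, 0.319, 0.   ]), 0.62)]
long_cradle [([523.1, 194.1], array([0.47 , 0.441, 0.   ]), 0.76)]
wide_cradle [([340.0, 192.2], array([0.466, 0.182, 0.   ]), 0.9)]
glue_bottle [([84.6, 260.6], array([ 0.565, -0.183,  0.   ]), 0.8)]
sanding_block []
```

View pics/w1.png

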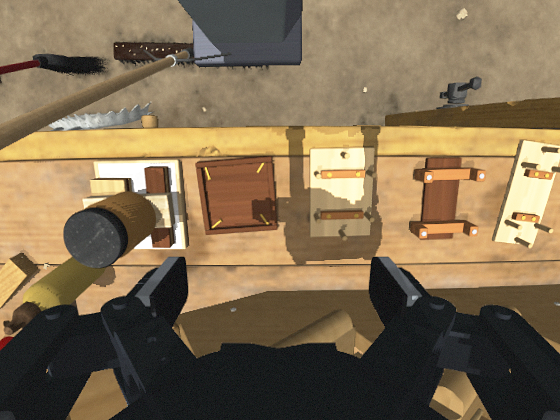

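The stack is at left: jar lid (95,237), dark blank ends (157,180)/(162,237), pale blank (110,185). Then come the tray (237,193), wide cradle (342,192), rack (440,198) and long cradle (525,192). I'll take two more wrist views and fit models to the masks.

```bash
cat > fit.py <<'E'
from h import *
from scipy.optimize import minimize
B=lambda x,y,sx,sy,z0,z1:(x,y,sx,sy,z0,z1)
def pins(xy): return [B(x,y,.007,.007,0,.036) for x,y in xy]
M={'jar_tray':[B(0,0,.096,.096,0,.018)],
'caul_rack':[B(0,0,.112,.046,0,.008)]+[b for s in(-.036,.036) for b in(B(s,0,.014,.078,.006,.02),B(s,.0335,.014,.011,0,.036),B(s,-.0335,.014,.011,0,.036))],
'long_cradle':[B(0,0,.142,.062,0,.008)]+pins([(-.0635,0),(.0635,0)]+[(a,b) for a in(-.04,.04) for b in(-.0235,.0235)]),
'wide_cradle':[B(0,0,.118,.082,0,.008)]+pins([(-.0515,0),(.0515,0)]+[(a,b) for a in(-.028,.028) for b in(-.0335,.0335)]),
'caul':[B(0,0,.04,.105,0,.018)],'walnut_blank':[B(0,0,.104,.024,0,.02)],'ash_blank':[B(0,0,.08,.044,0,.02)],
'sanding_block':[B(0,0,.06,.107,0,.03)]}
def sil(im,parts,p,S=4):
    m=np.zeros((420*S,560*S),np.uint8);c,s=np.cos(p[3]),np.sin(p[3])
    for x,y,sx,sy,z0,z1 in parts:
        P=[]
        for i in(-.5,.5):
            for j in(-.5,.5):
                for z in(z0,z1):
                    u,v=x+i*sx,y+j*sy; P.append(proj(im,(p[0]+c*u-s*v,p[1]+s*u+c*v,p[2]+z)))
        h=cv2.convexHull(np.float32(P))[:,0]
        cv2.fillConvexPoly(m,np.int32(np.round(((h+.5)*S-.5)*16)),1,shift=4)
    return m
def fit(label,views,p0,S=4):
    """views: list of (im,mask). p0: x,y,z,yaw"""
    V=[(im,cv2.resize(m.astype(np.uint8)*255,None,fx=S,fy=S,interpolation=cv2.INTER_LINEAR)>127) for im,m in views]
    def cost(q):
        p=q*np.array([.01,.01,.01,.1]);r=0
        for im,m in V:
            a=sil(im,M[label],p,S)>0; r+=1-(a&m).sum()/max(1,(a|m).sum())
        return r/len(V)
    q=np.array(p0)/np.array([.01,.01,.01,.1]);
    for d in(1,.4):
        r=minimize(cost,q,method='Nelder-Mead',options=dict(initial_simplex=np.vstack([q]+[q+d*e for e in np.eye(4)]),xatol=.01,fatol=1e-4,maxiter=200));q=r.x
    p=q*np.array([.01,.01,.01,.1]);return p,r.fun
E
cat > look.py <<'E'
from h import *;import pickle,sys
n=sys.argv[1];cam=sys.argv[2];im=snap(cam,n+'.png');o={}
for l in sys.argv[3:]: o[l]=[(d['mask'],d['bbox'],d['confidence']) for d in eyes.regions_of(cam,l)]
pickle.dump((im,o),open(n+'.pkl','wb'));print(n,{l:[(np.round(x[1]).astype(int).tolist(),round(x[2],2)) for x in o[l][:3]] for l in o},pose()[0])
E
python3 look.py a wrist jar_tray wide_cradle caul_rack screw_jar
python3 -m creep '[[1,0,0.1,0,0],[1,0,0.2,0,0],[1,0,0.3,0,0],[1,0,0.4,0,0],[1,0,0.5,0,0],[1,0,0.5,0,0],[1,0,0.5,0,0],[1,0,0.5,0,0]]'
python3 look.py b wrist wide_cradle caul_rack long_cradle sanding_block
python3 -m creep '[[1,0,-0.1,0,0],[1,0,-0.2,0,0],[1,0,-0.3,0,0],[1,0,-0.4,0,0],[1,0,-0.5,0,0],[1,0,-0.6,0,0],[1,0,-0.7,0,0],[1,0,-0.7,0,0],[1,0,-0.7,0,0],[1,0,-0.7,0,0]]'
python3 look.py c wrist wide_cradle jar_tray screw_jar caul ash_blank walnut_blank
```

```text
a {'jar_tray': [([191, 152, 278, 236], 0.56)], 'wide_cradle': [], 'caul_rack': [([409, 162, 483, 241], 0.86)], 'screw_jar': [([64, 192, 155, 266], 0.62)]} [0.44932658 0.10065163 0.27027949]
clock: 3.95
position: [0.4499, 0.3497, 0.2701]
ee_rot: [-0.0, 0.002, 1.0, -0.001]
contact_force: [-0.4, -0.0, -0.6]
width: 0.0853
gripper_force: 0.0
b {'wide_cradle': [([112, 147, 188, 241], 0.94)], 'caul_rack': [([218, 159, 286, 241], 0.91)], 'long_cradle': [([319, 139, 383, 251], 0.69)], 'sanding_block': [([400, 193, 497, 254], 0.84), ([2, 219, 5, 244], 0.52)]} [0.450323   0.34949957 0.27064828]
clock: 5.2
position: [0.4489, 0.0012, 0.2704]
ee_rot: [0.0, 0.001, 1.0, 0.0]
contact_force: [-0.3, 0.3, -0.1]
width: 0.0857
gripper_force: 0.0
c {'wide_cradle': [([382, 146, 455, 241], 0.82), ([99, 250, 168, 303], 0.32)], 'jar_tray': [([271, 154, 352, 236], 0.78)], 'screw_jar': [([166, 191, 236, 269], 0.78), ([0, 194, 19, 214], 0.77)], 'caul': [([162, 192, 254, 230], 0.83)], 'ash_blank': [([166, 177, 204, 195], 0.64)], 'walnut_blank': [([225, 162, 247, 247], 0.74)]} [0.44906719 0.00154229 0.27029279]
```

```bash
python3 - <<'E'
s=open('fit.py').read()
s=s.replace("""        h=cv2""","""        if sx==sy==.062: P=[proj(im,(p[0]+.031*np.cos(t),p[1]+.031*np.sin(t),p[2]+z)) for t in np.arange(0,6.28,.2) for z in(0,.070)]+[proj(im,(p[0]+.0295*np.cos(t),p[1]+.0295*np.sin(t),p[2]+.084)) for t in np.arange(0,6.28,.2)]
        h=cv2""").replace("M={","M={'screw_jar':[B(0,0,.062,.062,0,.084)],")
open('fit.py','w').write(s)
E
cat > t.py <<'E'
from fit import *;import pickle
D={n:pickle.load(open(n+'.pkl','rb')) for n in 'abc'}
np.set_printoptions(precision=4,suppress=True)
for l,vs,p0 in [('screw_jar','ac',(.48,-.09,.05,0)),('jar_tray','ac',(.467,.044,0,0)),('wide_cradle','bc',(.466,.182,0,0)),('caul_rack','ab',(.475,.319,0,0)),('long_cradle','b',(.47,.441,0,-.1)),('sanding_block','b',(.48,.56,0,1.4))]:
    p,c=fit(l,[(D[v][0],D[v][1][l][0][0]) for v in vs],p0); print(l,p,'deg',np.degrees(p[3]),'cost',round(c,3))
E
python3 t.py
```

```text
screw_jar [ 0.4833 -0.0784  0.0476 -0.0527] deg -3.0196865121623344 cost 0.04
jar_tray [ 0.4681  0.0462 -0.0006  0.0733] deg 4.197321135246587 cost 0.028
wide_cradle [0.4665 0.1809 0.0003 0.019 ] deg 1.0914765227136587 cost 0.036
caul_rack [ 0.4758  0.3163 -0.001   0.0307] deg 1.761345410689802 cost 0.057
long_cradle [ 0.4702  0.4429 -0.0049 -0.1164] deg -6.670620781672267 cost 0.02
sanding_block [ 0.5083  0.5792 -0.0083 -0.1571] deg -9.000663393809877 cost 0.026
```

View pics/c.png

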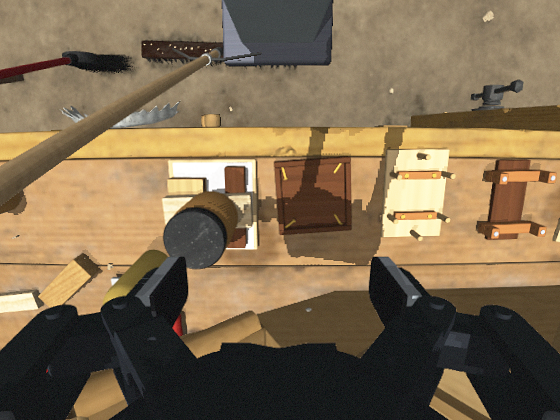

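View pics/b.png

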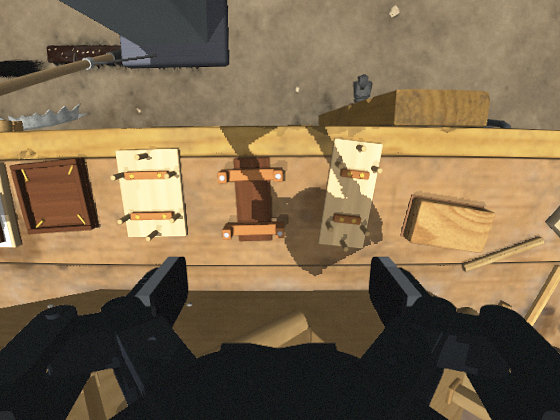

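The row is clear in both views: tray (313,195), wide cradle (415,195) and rack (520,200) in c, long cradle (352,190) and sanding block (452,222) in b. Fitted heights match the text. Next I grasp the jar.

```bash
python3 -c "
from h import *
go(.483,-.078,.2,180);go(.483,-.078,.1,180)"
```

```text
dx,dy,dz,spin [-0.068  -0.159   0.1406] -0.0001 yaw now 179.95 p [0.4491 0.0015 0.2703]
dx,dy,dz,spin [-0.068  -0.1591  0.3406] -0.0001 yaw now 179.95 p [0.4491 0.0015 0.2703]
```

```bash
python3 -m creep '[[1,-0.068,-0.08,0.07,0],[1,-0.068,-0.159,0.14,0],[1,-0.068,-0.159,0.14,0],[1,-0.068,-0.159,0.2,0],[1,-0.068,-0.159,0.26,0],[1,-0.068,-0.159,0.3,0],[1,-0.068,-0.159,0.34,0],[1,-0.068,-0.159,0.34,0],[1,-0.068,-0.159,0.34,0]]'
python3 -m creep '[[0.5,0,0,0,0],[0.5,0,0,0,0],[0.5,0,0,0,0],[0.5,0,0,0,0],[0.5,0,0,0,0],[0.5,0,0,0,0],[0.5,0,0,0,0]]' 40
python3 -c "
from h import *;snap('wrist','j1.png');go(.468,.046,.057,184.2)"
```

```text
clock: 6.45
position: [0.4831, -0.0785, 0.1007]
ee_rot: [-0.0, 0.001, 1.0, 0.0]
contact_force: [-0.3, 0.3, -0.2]
width: 0.0854
gripper_force: 0.0
clock: 7.15
position: [0.4838, -0.0787, 0.1021]
ee_rot: [0.002, 0.001, 1.0, 0.0]
contact_force: [-0.5, 1.2, 4.9]
width: 0.0599
gripper_force: 42.6
dx,dy,dz,spin [0.0327 0.2494 0.0901] -0.0121 yaw now 179.83 p [ 0.4838 -0.0787  0.1021]
```

View pics/j1.png

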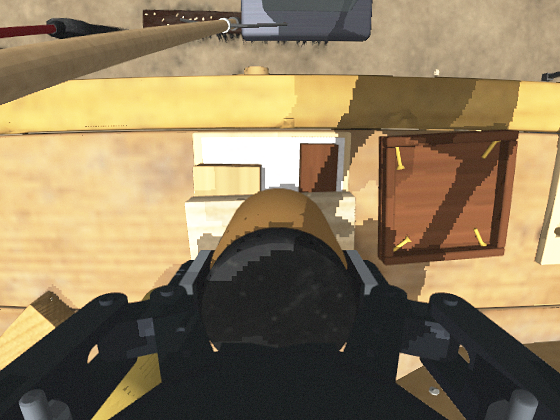

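The jaws hold the jar (275,270) about its lid edge and body, and the caul lies free below at (270,210). Lifting next.

```bash
python3 -m creep '[[0.5,0,0,-0.02,0],[0.5,0,0,-0.05,0],[0.5,0,0,-0.1,0],[0.5,0,0,-0.1,0],[0.5,0.01,0.06,-0.1,0],[0.5,0.02,0.12,-0.1,0],[0.5,0.03,0.18,-0.1,0],[0.5,0.033,0.23,-0.1,0],[0.5,0.033,0.25,-0.1,0],[0.5,0.033,0.25,-0.1,0]]'
python3 look.py j2 wrist screw_jar jar_tray
python3 look.py j2s side screw_jar
python3 -c "
from h import *
print(manip.get_state()['contact_force']);go(.468,.046,.075);go(.468,.046,.057)"
```

```text
clock: 8.2
position: [0.4663, 0.0469, 0.1499]
ee_rot: [-0.0, 0.0, 1.0, -0.0]
contact_force: [0.6, 0.3, -2.3]
width: 0.0598
gripper_force: 44.5
j2 {'screw_jar': [([511, 160, 560, 267], 0.75), ([200, 191, 357, 349], 0.67)], 'jar_tray': [([219, 145, 333, 228], 0.77)]} [0.46684974 0.04521475 0.15008087]
j2s {'screw_jar': [([247, 338, 263, 360], 0.76), ([232, 198, 255, 228], 0.71), ([336, 316, 351, 338], 0.53)]} [0.46688145 0.04507733 0.15016394]
[ 0.28403633 -0.15642083 -2.68391692]
dx,dy,dz,spin [-0.0022  0.0019  0.1503] 0.0 yaw now 179.77 p [0.4669 0.0451 0.1502]
dx,dy,dz,spin [-0.0022  0.0019  0.1863] 0.0 yaw now 179.77 p [0.4669 0.0451 0.1502]
```

View pics/j2.png

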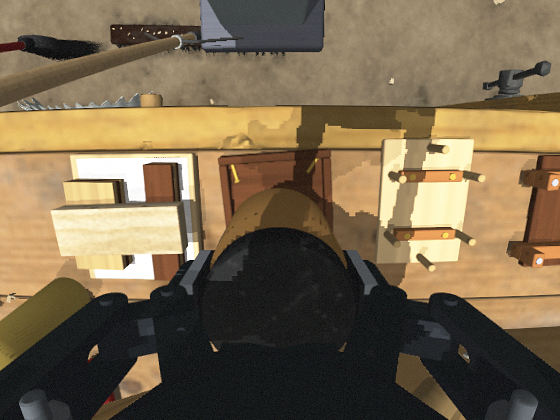

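Jar in hand over the tray (275,200); the stack beneath is undisturbed. Lowering.

```bash
python3 -m creep '[[0.5,-0.002,0.002,0.05,0],[0.5,-0.002,0.002,0.1,0],[0.5,-0.002,0.002,0.14,0],[0.5,-0.002,0.002,0.16,0],[0.5,-0.002,0.002,0.17,0],[0.5,-0.002,0.002,0.174,0],[0.5,-0.002,0.002,0.174,0]]'
python3 -m creep '[[0.5,0,0,0.002,0],[0.5,0,0,0.004,0],[0.5,0,0,0.006,0],[0.5,0,0,0.006,0]]'
```

```text
clock: 9.15
position: [0.4683, 0.0469, 0.0638]
ee_rot: [0.001, 0.002, 1.0, 0.0]
contact_force: [0.4, -0.4, -3.1]
width: 0.0599
gripper_force: 44.5
clock: 9.55
position: [0.4677, 0.0471, 0.0604]
ee_rot: [0.0, 0.001, 1.0, 0.0]
contact_force: [0.0, -1.2, -2.5]
width: 0.0596
gripper_force: 44.5
```

```bash
python3 -m creep '[[0.5,0,0,0.002,0],[0.5,0,0,0.002,0]]'
python3 -m creep '[[0.5,0,0,0.002,0],[0.5,0,0,0.002,0]]'
python3 -m creep '[[0.5,0,0,0.002,0],[0.5,0,0,0.002,0]]'
```

```text
clock: 9.75
position: [0.4676, 0.0471, 0.0592]
ee_rot: [-0.0, 0.001, 1.0, 0.0]
contact_force: [0.4, -0.3, -2.8]
width: 0.0602
gripper_force: 44.5
clock: 9.95
position: [0.4675, 0.0471, 0.0591]
ee_rot: [-0.0, 0.001, 1.0, 0.0]
contact_force: [-1.5, 0.3, 5.7]
width: 0.06
gripper_force: 45.3
clock: 10.15
position: [0.4676, 0.0471, 0.0591]
ee_rot: [0.0, 0.001, 1.0, -0.0]
contact_force: [-5.0, 0.1, 14.0]
width: 0.0599
gripper_force: 46.1
```

```bash
python3 -m creep '[[0.5,0,0,-0.003,0],[0.75,0,0,-0.003,0],[1,0,0,-0.003,0],[1,0,0,-0.003,0],[1,0,0,-0.003,0],[1,0,0,-0.003,0]]'
python3 -m creep '[[1,0,0,-0.04,0],[1,0,0,-0.12,0],[1,0,0,-0.2,0],[1,0,0,-0.28,0],[1,0.02,-0.08,-0.34,0],[1,0.05,-0.16,-0.34,0],[1,0.05,-0.2,-0.34,0],[1,0.05,-0.2,-0.34,0],[1,0.05,-0.2,-0.34,0]]'
python3 look.py k1 wrist screw_jar jar_tray caul ash_blank walnut_blank
python3 -m creep '[[1,0,-0.1,0.02,0],[1,0,-0.16,0.06,0],[1,0,-0.16,0.06,0],[1,0,-0.16,0.06,0]]'
python3 look.py k2 wrist screw_jar jar_tray caul ash_blank walnut_blank
cat > t2.py <<'E'
from fit import *;import pickle,sys
np.set_printoptions(precision=4,suppress=True)
V=[pickle.load(open(n+'.pkl','rb')) for n in sys.argv[1].split(',')]
for a in sys.argv[2:]:
    l,x=a.split('=');p0=[float(v) for v in x.split(',')]
    vs=[]
    for im,o in V:
        c=proj(im,(p0[0],p0[1],p0[2]+.01)); ds=[d for d in o.get(l,[]) if np.hypot(*(np.reshape(d[1],(2,2)).mean(0)-c))<45]
        if ds: vs.append((im,ds[0][0]))
    if not vs: print(l,'none');continue
    p,c=fit(l,vs,p0);print(l,len(vs),p,'deg',round(np.degrees(p[3]),1),'cost',round(c,3))
E
python3 t2.py k1,k2 screw_jar=.468,.047,.007,0 caul=.48,-.08,.032,0 jar_tray=.468,.046,0,.07
```

```text
clock: 10.75
position: [0.4677, 0.0471, 0.0587]
ee_rot: [-0.0, 0.001, 1.0, 0.0]
contact_force: [-0.3, 0.5, 0.3]
width: 0.0855
gripper_force: 0.0
clock: 11.65
position: [0.4423, -0.0527, 0.2286]
ee_rot: [-0.0, 0.002, 1.0, 0.001]
contact_force: [-0.3, -0.1, -0.0]
width: 0.0855
gripper_force: 0.0
k1 {'screw_jar': [([338, 183, 416, 257], 0.68), ([67, 374, 100, 420], 0.58), ([0, 190, 8, 196], 0.36)], 'jar_tray': [([318, 162, 408, 254], 0.89), ([198, 208, 299, 249], 0.39)], 'caul': [([197, 206, 302, 250], 0.75)], 'ash_blank': [([205, 189, 246, 259], 0.58)], 'walnut_blank': [([267, 168, 290, 267], 0.84)]} [ 0.44246254 -0.0520481   0.2285614 ]
clock: 12.35
position: [0.4419, -0.1326, 0.198]
ee_rot: [-0.001, 0.002, 1.0, 0.001]
contact_force: [0.1, 1.0, -0.7]
width: 0.0853
gripper_force: 0.1
k2 {'screw_jar': [([418, 188, 520, 271], 0.92), ([95, 383, 128, 420], 0.73), ([0, 196, 79, 250], 0.67)], 'jar_tray': [([393, 167, 490, 263], 0.96)], 'caul': [([273, 215, 384, 260], 0.61)], 'ash_blank': [([279, 194, 320, 270], 0.69)], 'walnut_blank': [([341, 179, 372, 279], 0.76)]} [ 0.44248339 -0.13262187  0.19922652]
screw_jar 2 [0.4678 0.0475 0.0044 0.1051] deg 6.0 cost 0.036
caul 2 [ 0.4803 -0.0836  0.0293  0.0283] deg 1.6 cost 0.028
jar_tray 2 [ 0.4682  0.0459 -0.0014  0.0679] deg 3.9 cost 0.516
```

View pics/k2.png

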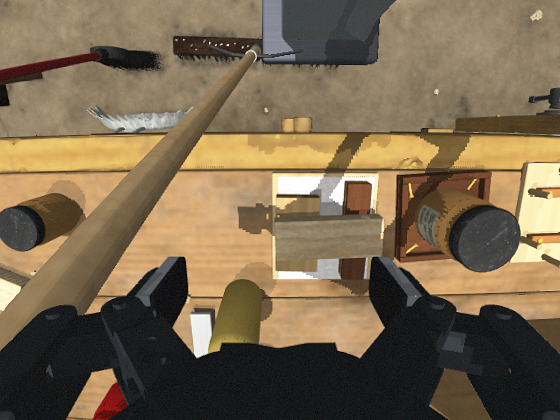

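Jar upright in the tray (lid (484,238)). The caul lies at (328,237), with the gap between the blanks at columns 320 to 345, row 190.

```bash
python3 - <<'E'
from h import *
import pickle
for n in('k1','k2'):
    im,o=pickle.load(open(n+'.pkl','rb'))
    for l in('ash_blank','walnut_blank'):
        m=o[l][0][0]; b=o[l][0][1]
        for r in (b[1]+12,b[3]-10):
            r=int(r);c=np.where(m[r])[0]; print(n,l,r,onz(im,(c.min(),r),.032).round(4),onz(im,(c.max(),r),.032).round(4))
print(manip.get_state()['qpos'])
go(.4803,-.081,.12,91.6);go(.4803,-.081,.047,91.6)
E
```

```text
k1 ash_blank 201 [ 0.4529 -0.1343  0.032 ] [ 0.4531 -0.0893  0.032 ]
k1 ash_blank 248 [ 0.508  -0.1347  0.032 ] [ 0.5081 -0.0911  0.032 ]
k1 walnut_blank 179 [ 0.429  -0.0639  0.032 ] [ 0.4291 -0.0403  0.032 ]
k1 walnut_blank 256 [ 0.5181 -0.0662  0.032 ] [ 0.5182 -0.0421  0.032 ]
k2 ash_blank 206 [ 0.4505 -0.1351  0.032 ] [ 0.4506 -0.0933  0.032 ]
k2 ash_blank 260 [ 0.5087 -0.1343  0.032 ] [ 0.5089 -0.0946  0.032 ]
k2 walnut_blank 190 [ 0.4345 -0.0692  0.032 ] [ 0.4345 -0.0414  0.032 ]
k2 walnut_blank 269 [ 0.5194 -0.0699  0.032 ] [ 0.5197 -0.0422  0.032 ]
[-4.41866717e-01  1.38231874e-01  1.80844941e+00 -2.02769585e-04
  1.19376260e+00 -2.01076964e+00]
dx,dy,dz,spin [-0.0753  0.1035  0.1585] 0.2453 yaw now 179.9 p [ 0.4425 -0.1326  0.1992]
dx,dy,dz,spin [-0.0752  0.1036  0.3045] 0.2453 yaw now 179.9 p [ 0.4425 -0.1326  0.1992]
```

```bash
python3 -m creep '[[1,-0.03,0.04,0.02,0.024],[1,-0.06,0.08,0.05,0.048],[1,-0.075,0.109,0.08,0.07],[1,-0.075,0.109,0.1,0.095],[1,-0.075,0.109,0.12,0.12],[1,-0.075,0.109,0.14,0.14],[1,-0.075,0.109,0.14,0.165],[1,-0.075,0.109,0.14,0.19],[1,-0.075,0.109,0.14,0.215],[1,-0.075,0.109,0.14,0.245]]'
python3 -m creep '[[1,0,0,0,0.02],[1,0,0,0,0.02],[1,0,0,0,0.02]]'
python3 -c "
from h import *
go(.4803,-.078,.1,91.6);go(.4803,-.078,.047,91.6)"
```

```text
clock: 13.65
position: [0.4801, -0.0784, 0.1291]
ee_rot: [0.0, 0.677, 0.736, 0.0]
contact_force: [1.0, -0.2, -0.4]
width: 0.0853
gripper_force: 0.0
clock: 13.95
position: [0.48, -0.0784, 0.129]
ee_rot: [0.0, 0.719, 0.695, 0.0]
contact_force: [-0.3, 0.3, -0.1]
width: 0.0851
gripper_force: 0.0
dx,dy,dz,spin [0.0008 0.0005 0.0581] -0.0099 yaw now 88.04 p [ 0.48   -0.0784  0.129 ]
dx,dy,dz,spin [0.0008 0.0005 0.1641] -0.0099 yaw now 88.04 p [ 0.48   -0.0784  0.129 ]
```

```bash
python3 -m creep '[[1,0.001,0,0.02,-0.01],[1,0.001,0,0.06,-0.01],[1,0.001,0,0.1,-0.01],[0.85,0.001,0,0.14,-0.01],[0.75,0.001,0,0.16,-0.01],[0.75,0.001,0,0.164,-0.01],[0.75,0.001,0,0.164,-0.01]]'
python3 -m creep '[[0.3,0,0,0,0],[0.3,0,0,0,0],[0.3,0,0,0,0],[0.3,0,0,0,0],[0.3,0,0,0,0],[0.3,0,0,0,0],[0.3,0,0,0,0]]' 40
python3 -c "
from h import *
snap('wrist','c1.png');print(manip.get_state()['position'])"
```

```text
clock: 14.65
position: [0.4801, -0.078, 0.0469]
ee_rot: [0.0, 0.698, 0.716, 0.0]
contact_force: [-0.3, 0.2, -0.2]
width: 0.0639
gripper_force: 0.0
clock: 15.35
position: [0.4808, -0.0782, 0.0479]
ee_rot: [0.001, 0.698, 0.716, 0.001]
contact_force: [-0.6, 0.4, 6.8]
width: 0.0392
gripper_force: 41.5
[ 0.48078496 -0.07822194  0.04785375]
```

View pics/c1.png

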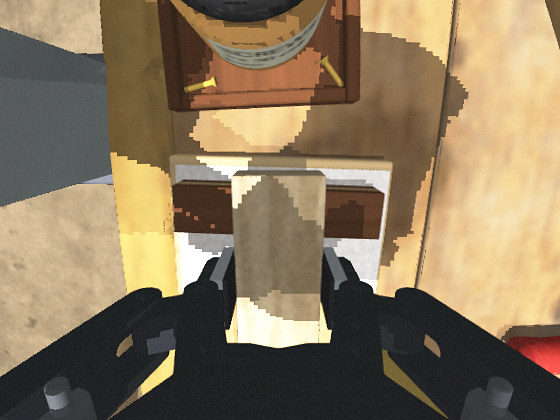

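The caul (278,240) is gripped cleanly across its width, with the tips in the gap between the blanks. Lift and carry it to the rack.

```bash
python3 -m creep '[[0.3,0,0,-0.02,0],[0.3,0,0,-0.06,0],[0.3,0,0,-0.14,0],[0.3,0,0,-0.22,0],[0.3,0,0,-0.25,0],[0.3,0,0,-0.25,0]]'
python3 -c "
from h import *
go(.470,.3163,.17,181.8)"
```

```text
clock: 16.0
position: [0.4815, -0.0785, 0.1749]
ee_rot: [0.003, 0.698, 0.716, 0.002]
contact_force: [0.9, 0.7, 0.0]
width: 0.039
gripper_force: 40.8
dx,dy,dz,spin [ 0.7899 -0.0028  0.0081] -0.2509 yaw now 91.47 p [ 0.4815 -0.0785  0.1749]
```

```bash
python3 -m creep '[[0.3,0.08,0,0,-0.02],[0.3,0.16,0,0,-0.045],[0.3,0.24,0,0,-0.07],[0.3,0.32,0,0,-0.09],[0.3,0.4,0,0,-0.115],[0.3,0.48,0,0,-0.14],[0.3,0.56,0,0,-0.16],[0.3,0.64,-0.001,0,-0.185],[0.3,0.72,-0.003,0,-0.21],[0.3,0.79,-0.003,0.008,-0.23]]'
python3 -c "
from h import *
go(.470,.3163,.12,181.8)"
```

```text
clock: 17.0
position: [0.4671, 0.3185, 0.1666]
ee_rot: [-0.001, 0.047, 0.999, -0.0]
contact_force: [0.2, 0.1, -0.7]
width: 0.0389
gripper_force: 40.8
dx,dy,dz,spin [-0.0063 -0.0038  0.0932] -0.0199 yaw now 174.65 p [0.4671 0.3185 0.1666]
```

```bash
python3 -m creep '[[0.3,0,0,0,-0.02],[0.3,0,0,0,-0.02],[0.3,0,0,0,-0.02]]'
python3 look.py r1 wrist caul caul_rack
python3 t2.py r1 caul=.4758,.3163,.15,-1.54
python3 -c "
from h import *
go(.470,.3163,.07,181.8);go(.470,.3163,.04,181.8);go(.470,.3163,.037,181.8)"
```

```text
clock: 17.3
position: [0.4675, 0.3162, 0.1666]
ee_rot: [-0.001, -0.011, 1.0, -0.001]
contact_force: [-0.4, -0.7, -0.3]
width: 0.0389
gripper_force: 40.8
r1 {'caul': [([231, 168, 325, 343], 0.86)], 'caul_rack': [([234, 152, 325, 170], 0.87)]} [0.46819199 0.31597324 0.16756659]
caul 1 [ 0.4735  0.3155  0.145  -1.5468] deg -88.6 cost 0.145
dx,dy,dz,spin [-0.0037  0.0006  0.1951] -0.0014 yaw now -178.69 p [0.4682 0.316  0.1676]
dx,dy,dz,spin [-0.0038  0.0007  0.2551] -0.0014 yaw now -178.69 p [0.4682 0.316  0.1676]
dx,dy,dz,spin [-0.0038  0.0007  0.2611] -0.0014 yaw now -178.69 p [0.4682 0.316  0.1676]
```

View pics/r1.png

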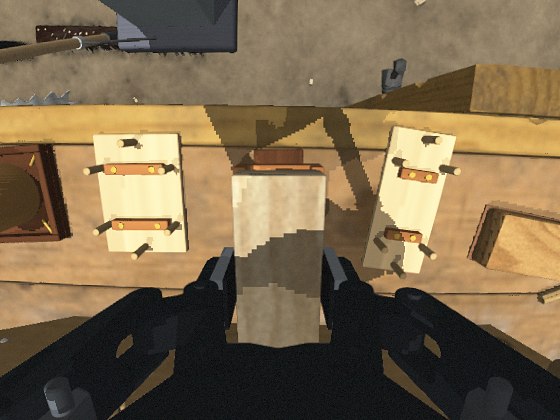

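The caul is held centred over the rack (its saddle shows at (278,165)); both cradles are clear on either side. Lowering.

```bash
python3 -m creep '[[0.3,-0.004,0.001,0.06,-0.001],[0.3,-0.004,0.001,0.12,-0.001],[0.3,-0.004,0.001,0.18,-0.001],[0.3,-0.004,0.001,0.22,-0.001],[0.3,-0.004,0.001,0.24,-0.001],[0.3,-0.004,0.001,0.252,-0.001],[0.3,-0.004,0.001,0.252,-0.001]]'
python3 -m creep '[[0.3,0,0,0.002,0],[0.3,0,0,0.004,0],[0.3,0,0,0.006,0],[0.3,0,0,0.006,0]]'
python3 -m creep '[[0.3,0,0,0.002,0],[0.3,0,0,0.003,0],[0.3,0,0,0.003,0]]'
```

```text
clock: 18.15
position: [0.4705, 0.3172, 0.0418]
ee_rot: [-0.0, -0.015, 1.0, 0.0]
contact_force: [-0.0, -0.4, -0.3]
width: 0.039
gripper_force: 40.7
clock: 18.55
position: [0.4704, 0.3175, 0.0392]
ee_rot: [0.0, -0.016, 1.0, 0.0]
contact_force: [0.0, 0.6, -0.8]
width: 0.0391
gripper_force: 40.7
clock: 18.85
position: [0.4702, 0.3174, 0.0372]
ee_rot: [-0.0, -0.016, 1.0, -0.0]
contact_force: [0.5, -0.5, -0.2]
width: 0.0391
gripper_force: 40.7
```

```bash
python3 -m creep '[[0.3,0,0,0.002,0],[0.3,0,0,0.002,0]]'
python3 -m creep '[[0.3,0,0,0.002,0],[0.3,0,0,0.002,0]]'
python3 -m creep '[[0.3,0,0,0.001,0],[0.3,0,0,0.001,0]]'
```

```text
clock: 19.05
position: [0.4702, 0.3174, 0.0362]
ee_rot: [-0.0, -0.016, 1.0, -0.0]
contact_force: [-0.3, -0.0, -0.2]
width: 0.039
gripper_force: 40.7
clock: 19.25
position: [0.4703, 0.3174, 0.0359]
ee_rot: [0.0, -0.016, 1.0, 0.0]
contact_force: [-0.9, -0.3, 4.1]
width: 0.0389
gripper_force: 41.2
clock: 19.45
position: [0.4703, 0.3174, 0.0359]
ee_rot: [0.0, -0.016, 1.0, 0.0]
contact_force: [-1.8, -1.4, 8.0]
width: 0.0391
gripper_force: 41.7
```

```bash
python3 -m creep '[[0.4,0,0,-0.003,0],[0.6,0,0,-0.003,0],[0.75,0,0,-0.003,0],[0.75,0,0,-0.003,0],[0.75,0,0,-0.003,0],[0.75,0,0,-0.003,0]]'
python3 -m creep '[[0.75,0,0,-0.04,0],[0.75,0,0,-0.12,0],[1,0,0,-0.2,0],[1,0.02,0.04,-0.28,0],[1,0.05,0.1,-0.36,0],[1,0.05,0.1,-0.36,0],[1,0.05,0.1,-0.36,0]]'
python3 look.py l1 wrist caul caul_rack long_cradle wide_cradle
python3 -m creep '[[1,0,-0.1,0,0],[1,0,-0.2,0,0],[1,0,-0.3,0,0],[1,0,-0.4,0,0],[1,0,-0.4,0,0],[1,0,-0.4,0,0]]'
python3 look.py l2 wrist caul caul_rack long_cradle wide_cradle screw_jar
python3 -m creep '[[1,0,-0.1,0,0],[1,0,-0.2,0,0],[1,0,-0.3,0,0],[1,0,-0.4,0,0],[1,0,-0.5,0,0],[1,0,-0.5,0,0],[1,0,-0.5,0,0]]'
python3 look.py l3 wrist ash_blank walnut_blank wide_cradle screw_jar
python3 t2.py l1,l2 caul=.4758,.3173,.02,-1.54 
python3 t2.py b,l1,l2 long_cradle=.47,.443,0,-.116 
python3 t2.py b,c,l1,l2,l3 wide_cradle=.4665,.181,0,.02
python3 t2.py l3 walnut_blank=.477,-.054,.012,-.02 ash_blank=.48,-.112,.012,-.02
python3 -c "
from h import *
go(.477,-.054,.1,180)"
```

```text
clock: 20.05
position: [0.4702, 0.3174, 0.0362]
ee_rot: [-0.0, -0.016, 1.0, -0.0]
contact_force: [0.1, 0.1, 0.1]
width: 0.0637
gripper_force: 0.0
clock: 20.75
position: [0.4437, 0.3673, 0.2174]
ee_rot: [0.001, -0.017, 1.0, 0.001]
contact_force: [-0.2, -0.8, -0.6]
width: 0.0853
gripper_force: 0.0
l1 {'caul': [([207, 170, 254, 271], 0.77)], 'caul_rack': [([190, 165, 268, 258], 0.85)], 'long_cradle': [], 'wide_cradle': [([69, 152, 158, 254], 0.85)]} [0.44330457 0.36547373 0.21453171]
clock: 21.6
position: [0.45, 0.1653, 0.2157]
ee_rot: [-0.001, -0.014, 1.0, 0.0]
contact_force: [0.2, 0.2, 0.5]
width: 0.0855
gripper_force: 0.0
l2 {'caul': [([393, 170, 445, 269], 0.91)], 'caul_rack': [([371, 165, 461, 258], 0.88)], 'long_cradle': [([467, 148, 560, 274], 0.68)], 'wide_cradle': [([257, 151, 329, 256], 0.87), ([114, 177, 202, 255], 0.25)], 'screw_jar': [([115, 176, 199, 252], 0.71)]} [0.44988834 0.16789675 0.21604987]
clock: 22.6
position: [0.4582, -0.0835, 0.2161]
ee_rot: [-0.0, -0.015, 1.0, 0.0]
contact_force: [0.6, 1.0, 0.0]
width: 0.0853
gripper_force: 0.0
l3 {'ash_blank': [([230, 175, 270, 248], 0.93)], 'walnut_blank': [([294, 161, 322, 260], 0.89)], 'wide_cradle': [([460, 151, 556, 255], 0.67)], 'screw_jar': [([72, 370, 108, 418], 0.92), ([366, 175, 458, 251], 0.7), ([2, 170, 17, 179], 0.43)]} [ 0.45799288 -0.08152568  0.21626835]
caul 2 [ 0.4761  0.3173  0.0194 -1.5405] deg -88.3 cost 0.03
long_cradle 2 [ 0.4693  0.4421  0.0006 -0.1169] deg -6.7 cost 0.035
wide_cradle 5 [ 0.4664  0.1811 -0.0003  0.0214] deg 1.2 cost 0.038
walnut_blank 1 [ 0.4818 -0.0524  0.0031 -0.0106] deg -0.6 cost 0.062
ash_blank 1 [ 0.4818 -0.114   0.0108 -0.0139] deg -0.8 cost 0.018
dx,dy,dz,spin [-0.0399  0.0536  0.2326] 0.0055 yaw now -178.02 p [ 0.458  -0.0815  0.2163]
```

View pics/l3.png

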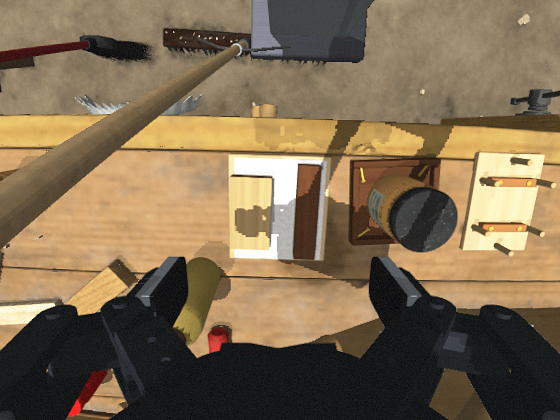

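View pics/l1.png

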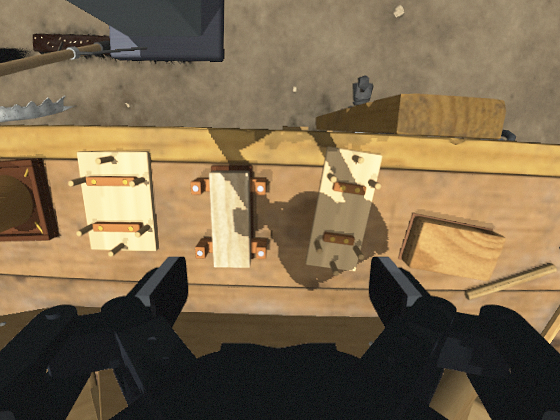

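The caul lies in both saddles (l1: (231,220)). In l3 the blanks lie loose on the board: pale at (251,213), dark at (308,212). One more view for the blanks.

```bash
python3 -m creep '[[1,0,0.08,0.02,0],[1,0,0.14,0.05,0],[1,0,0.14,0.05,0],[1,0,0.14,0.05,0]]'
python3 look.py l4 wrist ash_blank walnut_blank
python3 t2.py l3,l4 walnut_blank=.479,-.053,.012,-.02 ash_blank=.4818,-.113,.012,-.01
python3 -c "
from h import *
go(.481,-.053,.1,179.4);go(.481,-.053,.03,179.4)"
```

```text
clock: 23.25
position: [0.4556, -0.012, 0.1913]
ee_rot: [-0.0, -0.018, 1.0, -0.0]
contact_force: [0.7, -0.5, 0.8]
width: 0.0856
gripper_force: 0.0
l4 {'ash_blank': [([286, 158, 384, 256], 0.72), ([150, 180, 201, 257], 0.61)], 'walnut_blank': [([225, 163, 252, 271], 0.73)]} [ 0.45637954 -0.01356894  0.19189007]
walnut_blank 2 [ 0.4802 -0.0532  0.0092 -0.0114] deg -0.7 cost 0.046
ash_blank 2 [ 0.4818 -0.1141  0.0108 -0.0151] deg -0.9 cost 0.029
dx,dy,dz,spin [-0.0464 -0.0803  0.1839] 0.0068 yaw now -178.16 p [ 0.4564 -0.0136  0.1919]
dx,dy,dz,spin [-0.0462 -0.0802  0.3239] 0.0068 yaw now -178.16 p [ 0.4564 -0.0136  0.1919]
```

```bash
python3 -m creep '[[0.42,-0.046,-0.04,0.08,0.007],[0.42,-0.046,-0.08,0.16,0.007],[0.42,-0.046,-0.08,0.18,0.007],[0.42,-0.046,-0.08,0.184,0.007],[0.42,-0.046,-0.08,0.184,0.007],[0.42,-0.046,-0.08,0.184,0.007]]' 30
python3 -c "
from h import *
print(manip.get_state()['width']);go(.480,-.0532,.045,179.3);go(.480,-.0532,.030,179.3)"
```

```text
clock: 24.0
position: [0.4811, -0.0524, 0.1009]
ee_rot: [0.002, 0.006, 1.0, -0.0]
contact_force: [0.2, -0.5, 0.5]
width: 0.0359
gripper_force: 0.0
0.035921149098572455
dx,dy,dz,spin [ 0.0025 -0.0017  0.1118] 0.0 yaw now 179.32 p [ 0.4811 -0.0524  0.1009]
dx,dy,dz,spin [ 0.0026 -0.0017  0.1418] 0.0 yaw now 179.32 p [ 0.4811 -0.0524  0.1009]
```

```bash
python3 -m creep '[[0.42,0.002,-0.002,0.05,0],[0.42,0.002,-0.002,0.1,0],[0.42,0.002,-0.002,0.12,0],[0.42,0.002,-0.002,0.132,0],[0.42,0.002,-0.002,0.142,0],[0.42,0.002,-0.002,0.142,0]]'
python3 -m creep '[[0.15,0,0,0,0],[0.15,0,0,0,0],[0.15,0,0,0,0],[0.15,0,0,0,0],[0.15,0,0,0,0]]' 30
python3 -m creep '[[0.15,0,0,-0.02,0],[0.15,0,0,-0.06,0],[0.15,0,0,-0.14,0],[0.15,0,0,-0.22,0],[0.15,0,0,-0.28,0],[0.15,0,0,-0.28,0]]'
python3 -c "
from h import *
go(.4695,.442,.17,173.2)"
```

```text
clock: 24.6
position: [0.4794, -0.0534, 0.0286]
ee_rot: [0.0, 0.006, 1.0, -0.0]
contact_force: [-0.1, 0.8, 0.3]
width: 0.0359
gripper_force: 0.0
clock: 25.1
position: [0.4798, -0.0536, 0.029]
ee_rot: [0.001, 0.006, 1.0, -0.0]
contact_force: [-0.3, 0.2, 5.4]
width: 0.0231
gripper_force: 30.2
clock: 25.7
position: [0.4817, -0.0541, 0.1729]
ee_rot: [0.005, 0.006, 1.0, -0.001]
contact_force: [1.2, -0.7, -0.6]
width: 0.0233
gripper_force: 29.6
dx,dy,dz,spin [0.0364 0.9919 0.0033] 0.017 yaw now 179.31 p [ 0.4817 -0.0541  0.1729]
```

```bash
python3 -m creep '[[0.15,0,0.1,0,0],[0.15,0,0.2,0,0],[0.15,0.01,0.3,0,0],[0.15,0.01,0.4,0,0],[0.15,0.02,0.5,0,0],[0.15,0.02,0.6,0,0.01],[0.15,0.03,0.7,0,0.017],[0.15,0.036,0.8,0,0.017],[0.15,0.036,0.9,0,0.017],[0.15,0.036,0.99,0,0.017]]'
python3 -m creep '[[0.15,0,0,0,0],[0.15,0,0,0,0]]'
python3 look.py w2 wrist walnut_blank long_cradle
python3 t2.py w2 walnut_blank=.4695,.442,.155,-.116
python3 -c "
from h import *
go(.4695,.442,.06,173.3);go(.4695,.442,.041,173.3)"
```

```text
clock: 26.7
position: [0.4658, 0.4436, 0.167]
ee_rot: [-0.001, 0.059, 0.998, -0.001]
contact_force: [-0.3, -0.2, -0.6]
width: 0.0232
gripper_force: 29.7
clock: 26.9
position: [0.4659, 0.442, 0.1666]
ee_rot: [-0.001, 0.058, 0.998, -0.001]
contact_force: [0.1, -0.9, -1.1]
width: 0.0231
gripper_force: 29.8
w2 {'walnut_blank': [([249, 153, 306, 347], 0.8)], 'long_cradle': [([248, 128, 316, 244], 0.88)]} [0.46668014 0.44014833 0.16770857]
walnut_blank 1 [ 0.4661  0.4411  0.1426 -0.1155] deg -6.6 cost 0.11
dx,dy,dz,spin [-0.0054  0.0047  0.2154] -0.0005 yaw now 173.13 p [0.4667 0.4401 0.1677]
dx,dy,dz,spin [-0.0055  0.0048  0.2534] -0.0005 yaw now 173.13 p [0.4667 0.4401 0.1677]
```

View pics/w2.png

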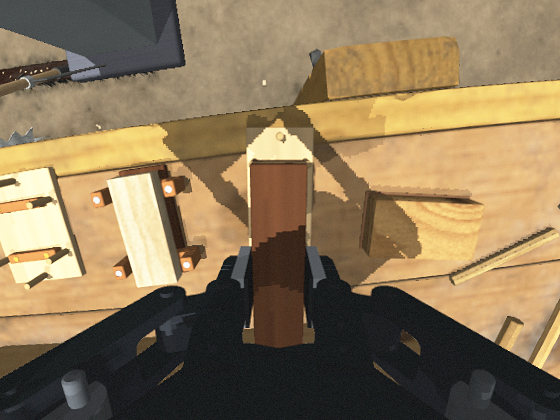

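The dark blank (280,220) is held aligned over the long cradle (front pin at (281,137)). Lowering.

```bash
python3 -m creep '[[0.15,-0.005,0.003,0.06,0],[0.15,-0.005,0.003,0.12,0],[0.15,-0.005,0.003,0.18,0],[0.15,-0.005,0.003,0.22,0],[0.15,-0.005,0.003,0.24,0],[0.15,-0.005,0.003,0.252,0],[0.15,-0.005,0.003,0.252,0]]'
python3 -m creep '[[0.15,0,0,0.003,0],[0.15,0,0,0.006,0],[0.15,0,0,0.008,0],[0.15,0,0,0.008,0]]'
python3 -m creep '[[0.15,0,0,0.002,0],[0.15,0,0,0.002,0]]'
python3 -m creep '[[0.15,0,0,0.002,0],[0.15,0,0,0.002,0]]'
```

```text
clock: 27.75
position: [0.47, 0.4424, 0.0424]
ee_rot: [-0.0, 0.06, 0.998, -0.0]
contact_force: [-0.4, -0.5, -1.1]
width: 0.0233
gripper_force: 29.8
clock: 28.15
position: [0.4698, 0.4431, 0.0387]
ee_rot: [0.0, 0.059, 0.998, 0.0]
contact_force: [0.4, -0.5, -0.5]
width: 0.0235
gripper_force: 29.8
clock: 28.35
position: [0.4696, 0.443, 0.0373]
ee_rot: [0.0, 0.059, 0.998, 0.0]
contact_force: [0.2, 0.2, -1.5]
width: 0.0235
gripper_force: 29.8
clock: 28.55
position: [0.4696, 0.4429, 0.0361]
ee_rot: [-0.0, 0.059, 0.998, -0.0]
contact_force: [0.0, -0.2, -0.0]
width: 0.0232
gripper_force: 29.8
```

```bash
python3 -m creep '[[0.15,0,0,0.002,0],[0.15,0,0,0.002,0]]'
python3 -m creep '[[0.15,0,0,0.002,0],[0.15,0,0,0.002,0]]'
python3 -m creep '[[0.15,0,0,0.001,0],[0.15,0,0,0.001,0]]'
```

```text
clock: 28.75
position: [0.4696, 0.4429, 0.0352]
ee_rot: [-0.0, 0.059, 0.998, -0.0]
contact_force: [-0.8, -0.0, -0.7]
width: 0.0234
gripper_force: 29.8
clock: 28.95
position: [0.4697, 0.4429, 0.0351]
ee_rot: [0.0, 0.059, 0.998, 0.0]
contact_force: [-1.2, -0.9, 4.1]
width: 0.0233
gripper_force: 30.4
clock: 29.15
position: [0.4697, 0.443, 0.0351]
ee_rot: [0.0, 0.059, 0.998, 0.0]
contact_force: [-1.7, -0.6, 8.1]
width: 0.0228
gripper_force: 30.8
```

Contact at 0.035 as expected; release, rise and look.

```bash
python3 -m creep '[[0.25,0,0,-0.003,0],[0.4,0,0,-0.003,0],[0.5,0,0,-0.003,0],[0.5,0,0,-0.003,0],[0.5,0,0,-0.003,0]]'
python3 -m creep '[[0.5,0,0,-0.04,0],[0.5,0,0,-0.12,0],[1,0,0,-0.2,0],[1,0.02,-0.04,-0.28,-0.017],[1,0.05,-0.1,-0.36,-0.017],[1,0.05,-0.1,-0.36,-0.017],[1,0.05,-0.1,-0.36,-0.017]]'
python3 look.py m1 wrist walnut_blank caul
python3 t2.py m1 walnut_blank=.4695,.443,.018,-.116 caul=.476,.317,.02,-1.54
python3 -c "
from h import *
go(.4818,-.1141,.2,179.1);go(.4818,-.1141,.08,179.1)"
```

```text
clock: 29.65
position: [0.4697, 0.4429, 0.0351]
ee_rot: [-0.0, 0.059, 0.998, -0.0]
contact_force: [0.2, -0.0, 0.4]
width: 0.0425
gripper_force: 0.0
clock: 30.35
position: [0.4391, 0.3962, 0.2168]
ee_rot: [0.001, 0.006, 1.0, 0.001]
contact_force: [0.1, 0.2, -0.1]
width: 0.0851
gripper_force: 0.0
m1 {'walnut_blank': [], 'caul': [([180, 176, 231, 275], 0.81)]} [0.4386798  0.39628554 0.21363701]
walnut_blank none
caul 1 [ 0.4768  0.316   0.0156 -1.552 ] deg -88.9 cost 0.031
dx,dy,dz,spin [-0.0987 -1.0196  0.0283] 0.0006 yaw now 179.31 p [0.4387 0.3963 0.2136]
dx,dy,dz,spin [-0.0991 -1.0193  0.2683] 0.0006 yaw now 179.31 p [0.4387 0.3963 0.2136]
```

View pics/m1.png

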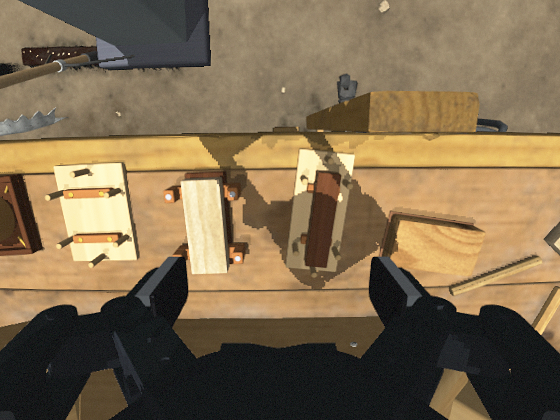

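Dark blank is in the long cradle between the pins (323,218), the caul unmoved (205,226). Now the pale blank.

```bash
python3 -m creep '[[0.75,0,-0.1,0,0],[0.75,0,-0.2,0,0],[0.75,0,-0.3,0,0],[0.75,-0.02,-0.4,0,0],[0.75,-0.04,-0.5,0,0],[0.75,-0.06,-0.6,0,0],[0.75,-0.08,-0.7,0,0],[0.75,-0.099,-0.8,0,0],[0.75,-0.099,-0.9,0,0],[0.75,-0.099,-0.99,0.02,0]]' 30
python3 -m creep '[[0.75,0,-0.03,0.05,0],[0.75,0,-0.03,0.1,0],[0.75,0,-0.03,0.16,0],[0.75,0,-0.03,0.2,0],[0.75,0,-0.03,0.2,0]]'
python3 -c "
from h import *
go(.4818,-.1141,.05,179.1);go(.4818,-.1141,.03,179.1)"
```

```text
clock: 31.5
position: [0.4834, -0.1008, 0.2046]
ee_rot: [0.0, 0.006, 1.0, 0.0]
contact_force: [1.0, -0.5, -1.0]
width: 0.0642
gripper_force: 0.0
clock: 32.0
position: [0.4797, -0.1126, 0.1013]
ee_rot: [-0.004, 0.006, 1.0, 0.002]
contact_force: [0.4, -0.0, 0.6]
width: 0.0641
gripper_force: 0.0
dx,dy,dz,spin [-0.0052 -0.0034  0.1025] 0.0005 yaw now 179.29 p [ 0.4797 -0.1126  0.1013]
dx,dy,dz,spin [-0.0055 -0.0035  0.1425] 0.0005 yaw now 179.29 p [ 0.4797 -0.1126  0.1013]
```

```bash
python3 -m creep '[[0.75,-0.004,-0.003,0.05,0],[0.75,-0.004,-0.003,0.1,0],[0.75,-0.004,-0.003,0.12,0],[0.75,-0.004,-0.003,0.132,0],[0.75,-0.004,-0.003,0.142,0],[0.75,-0.004,-0.003,0.142,0]]'
python3 -m creep '[[0.35,0,0,0,0],[0.35,0,0,0,0],[0.35,0,0,0,0],[0.35,0,0,0,0],[0.35,0,0,0,0],[0.35,0,0,0,0]]' 30
python3 -m creep '[[0.35,0,0,-0.02,0],[0.35,0,0,-0.06,0],[0.35,0,0,-0.14,0],[0.35,0,0,-0.22,0],[0.35,0,0,-0.28,0],[0.35,0,0,-0.28,0]]'
python3 -c "
from h import *
go(.4665,.1811,.17,181.2)"
```

```text
clock: 32.6
position: [0.4845, -0.1151, 0.0346]
ee_rot: [0.0, 0.006, 1.0, -0.0]
contact_force: [0.6, -0.2, 0.4]
width: 0.0639
gripper_force: 0.0
clock: 33.2
position: [0.4849, -0.1153, 0.0354]
ee_rot: [0.001, 0.006, 1.0, -0.0]
contact_force: [-0.3, 0.6, 5.9]
width: 0.0428
gripper_force: 31.2
clock: 33.8
position: [0.4869, -0.1161, 0.1793]
ee_rot: [0.005, 0.006, 1.0, -0.002]
contact_force: [1.2, 0.2, -0.1]
width: 0.043
gripper_force: 30.9
dx,dy,dz,spin [0.0482 0.594  0.0161] -0.0053 yaw now 179.31 p [ 0.4869 -0.1161  0.1793]
```

```bash
python3 -m creep '[[0.35,0.01,0.1,0,-0.005],[0.35,0.02,0.2,0,-0.005],[0.35,0.03,0.3,0,-0.005],[0.35,0.04,0.4,0,-0.005],[0.35,0.042,0.5,0,-0.005],[0.35,0.042,0.594,0,-0.005],[0.35,0.042,0.594,0,-0.005],[0.35,0.042,0.594,0,-0.005]]'
python3 look.py x2 wrist ash_blank wide_cradle
python3 t2.py x2 ash_blank=.4665,.181,.155,.02
python3 -c "
from h import *
go(.4692,.1811,.06,181.2);go(.4692,.1811,.047,181.2)"
```

```text
clock: 34.6
position: [0.4658, 0.1828, 0.1736]
ee_rot: [-0.001, -0.011, 1.0, -0.001]
contact_force: [0.0, -0.2, -0.8]
width: 0.0431
gripper_force: 31.1
x2 {'ash_blank': [([230, 175, 329, 336], 0.79)], 'wide_cradle': [([235, 140, 323, 177], 0.94)]} [0.46649477 0.18079014 0.17400569]
ash_blank 1 [0.4631 0.1819 0.1492 0.0233] deg 1.3 cost 0.014
dx,dy,dz,spin [-0.0057  0.0007  0.228 ] -0.0005 yaw now -178.98 p [0.4665 0.1808 0.174 ]
dx,dy,dz,spin [-0.0057  0.0007  0.254 ] -0.0005 yaw now -178.98 p [0.4665 0.1808 0.174 ]
```

View pics/x2.png

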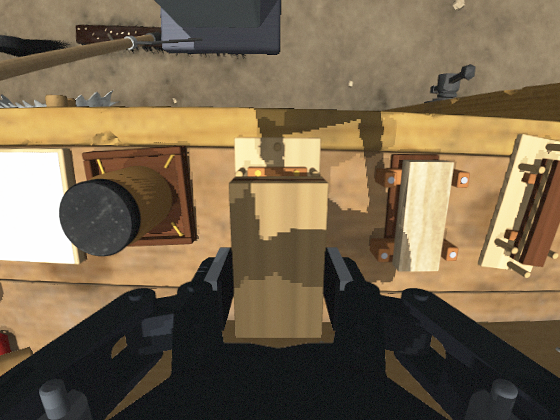

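The pale blank (279,255) is aligned over the wide cradle (278,155); jar, caul and dark blank are all in place. Lowering.

```bash
python3 -m creep '[[0.35,-0.006,0,0.06,0],[0.35,-0.006,0,0.12,0],[0.35,-0.006,0,0.18,0],[0.35,-0.006,0,0.22,0],[0.35,-0.006,0,0.24,0],[0.35,-0.006,0,0.252,0],[0.35,-0.006,0,0.252,0]]'
python3 -m creep '[[0.35,0,0,0.003,0],[0.35,0,0,0.006,0],[0.35,0,0,0.007,0],[0.35,0,0,0.007,0]]'
python3 -m creep '[[0.35,0,0,0.002,0],[0.35,0,0,0.002,0]]'
python3 -m creep '[[0.35,0,0,0.002,0],[0.35,0,0,0.002,0]]'
```

```text
clock: 35.45
position: [0.4701, 0.1815, 0.0484]
ee_rot: [-0.0, -0.009, 1.0, -0.0]
contact_force: [0.6, -0.2, -1.2]
width: 0.0433
gripper_force: 31.0
clock: 35.85
position: [0.47, 0.1823, 0.0453]
ee_rot: [0.0, -0.01, 1.0, 0.0]
contact_force: [0.7, 0.4, -1.2]
width: 0.0431
gripper_force: 31.0
clock: 36.05
position: [0.4698, 0.1823, 0.044]
ee_rot: [0.0, -0.01, 1.0, 0.0]
contact_force: [0.2, 0.4, -0.9]
width: 0.0437
gripper_force: 31.0
clock: 36.25
position: [0.4697, 0.1822, 0.0428]
ee_rot: [-0.0, -0.01, 1.0, 0.0]
contact_force: [-0.1, 0.2, -1.2]
width: 0.0432
gripper_force: 31.0
```

```bash
python3 -m creep '[[0.35,0,0,0.002,0],[0.35,0,0,0.002,0]]'
python3 -m creep '[[0.35,0,0,0.002,0],[0.35,0,0,0.002,0]]'
python3 -m creep '[[0.35,0,0,0.002,0],[0.35,0,0,0.002,0]]'
```

```text
clock: 36.45
position: [0.4698, 0.1822, 0.0418]
ee_rot: [-0.0, -0.01, 1.0, 0.0]
contact_force: [-0.7, -0.9, -1.3]
width: 0.0434
gripper_force: 31.0
clock: 36.65
position: [0.4699, 0.1822, 0.0414]
ee_rot: [0.0, -0.01, 1.0, 0.0]
contact_force: [-0.7, 0.2, 3.6]
width: 0.0431
gripper_force: 31.5
clock: 36.85
position: [0.4699, 0.1823, 0.0414]
ee_rot: [0.0, -0.01, 1.0, 0.0]
contact_force: [-3.0, -1.0, 11.8]
width: 0.0431
gripper_force: 32.4
```

```bash
python3 -m creep '[[0.45,0,0,-0.004,0],[0.6,0,0,-0.004,0],[0.75,0,0,-0.004,0],[0.75,0,0,-0.004,0],[0.75,0,0,-0.004,0]]'
python3 -m creep '[[0.75,0,0,-0.04,0],[0.75,0,0,-0.12,0],[0.75,0,0,-0.2,0],[0.75,0,0,-0.28,0],[0.75,0.05,0.1,-0.36,0],[0.75,0.05,0.1,-0.4,0],[0.75,0.05,0.1,-0.4,0],[0.75,0.05,0.1,-0.4,0]]'
python3 look.py z1 wrist walnut_blank ash_blank caul screw_jar
python3 t2.py z1 walnut_blank=.4695,.443,.018,-.116 ash_blank=.4665,.181,.018,.02 caul=.476,.317,.02,-1.54 screw_jar=.468,.047,.007,0
```

```text
clock: 37.35
position: [0.4698, 0.1822, 0.0417]
ee_rot: [-0.0, -0.01, 1.0, -0.0]
contact_force: [-0.1, 0.1, 0.1]
width: 0.0644
gripper_force: 0.0
clock: 38.15
position: [0.4438, 0.2319, 0.2423]
ee_rot: [0.001, -0.01, 1.0, 0.0]
contact_force: [-0.4, -0.2, -0.4]
width: 0.0641
gripper_force: 0.0
z1 {'walnut_blank': [([433, 165, 484, 258], 0.81), ([313, 169, 387, 252], 0.71)], 'ash_blank': [([214, 172, 257, 242], 0.59)], 'caul': [([327, 168, 376, 260], 0.96)], 'screw_jar': [([62, 178, 151, 249], 0.98)]} [0.4435019  0.23099444 0.24057049]
walnut_blank 1 [ 0.4708  0.4463  0.0125 -0.121 ] deg -6.9 cost 0.04
ash_blank 1 [0.4671 0.1818 0.0156 0.0215] deg 1.2 cost 0.018
caul 1 [ 0.4766  0.318   0.0154 -1.5465] deg -88.6 cost 0.079
screw_jar 1 [ 0.4694  0.0419 -0.0006  0.2101] deg 12.0 cost 0.021
```

View pics/z1.png

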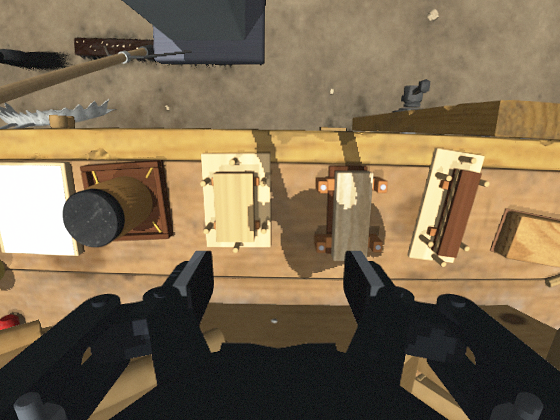

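The jar is in its tray (110,210), the pale blank in the wide cradle (235,208), the caul in the rack (350,215) and the dark blank in the long cradle (457,213), all in place. Handing in.

```bash
python3 -c "
from rig import manip
print(manip.sign_off())"
```

```text
the job is handed in; nothing more can be done
None
```

I handed the job in: the jar stands upright in its tray, the caul lies in its rack and both blanks lie in their cradles inside the pins, placed in the order asked, gently and with plenty of time to spare, and the arm never touched the glue bottle or sanding block.

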